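# Reset the tripped breaker under a push-latch cover

## Task

One of the three breaker buttons under the hinged cover of the grey control box has tripped and stands out. Press the cover so that it pops open, push the tripped button fully home, then push the cover shut and press it until it latches. Only press and push, lift nothing, and leave the things standing round the box alone.

Things in the scene. Friction and masses are not known exactly. Their poses are not given: they have to be found in the camera images.
- control_box: Grey control box fixed on the table, 92 mm (x) by 156 mm (y) by 70 mm high; origin at the centre of its underside, its -x side is the front, towards the robot. The opening under the cover runs from x -28 to +35 and y -68 to +68 mm; the rim round it is at 70 mm. At its +y end inside stands a black latch housing (y +39 to +68, top at 60 mm).
- cover (a joint): Angle (rad) of the aluminium cover, hinged along the box's far (+x) edge: 0 = latched, flush with the rim; about 1.22 = popped open; -0.108 = pressed to the stop. Push-push latch: pressed past -0.09 and let go, a latched cover springs open by itself in about a second; pushed down past -0.09 and let go, an open one stays latched at 0.
- cover_press (a point): Point on the cover's upper face, 52 mm from the hinge axis and midway along its 133 mm width: the place to press, 10 mm from the free front edge. It moves with the cover; shut, it lies 70 mm above the table and goes down 5.6 mm to the stop. The spring pushes back with about 1 N here. The cover is 3 mm thick and reaches 62 mm from the hinge axis.
- cover_hinge (a point): Point on the hinge axis at mid width, 68.5 mm above the table; fixed to the box, axes as the box's: x is away from the robot, y along the hinge axis. Shut, the cover reaches 62 mm from here along -x; popped open, its free edge stands 58 mm above here and 21 mm towards -x, leaning over the rear of the opening. A 1.3 mm wire striker with a 4 mm ball hangs 30 mm under the cover at y +54 mm.
- breaker_a_top (a point): Top centre of one of the three round black breaker buttons (14 mm across, each in a 19 mm dark ring, in a row parallel to the hinge, 23 mm apart, 40 mm from the hinge axis) on the white deck under the cover. This one is tripped at the start. The three change places from start to start. A home button's top lies 54 mm above the table, a tripped one's 61 mm; the deck is at 46 mm.
- breaker_b_top (a point): Top centre of one of the three round black breaker buttons (14 mm across, each in a 19 mm dark ring, in a row parallel to the hinge, 23 mm apart, 40 mm from the hinge axis) on the white deck under the cover. This one is home at the start. The three change places from start to start. A home button's top lies 54 mm above the table, a tripped one's 61 mm; the deck is at 46 mm.
- breaker_c_top (a point): Top centre of one of the three round black breaker buttons (14 mm across, each in a 19 mm dark ring, in a row parallel to the hinge, 23 mm apart, 40 mm from the hinge axis) on the white deck under the cover. This one is home at the start. The three change places from start to start. A home button's top lies 54 mm above the table, a tripped one's 61 mm; the deck is at 46 mm.
- breaker_a_button (a joint): Travel of that breaker's button in m: 0 = tripped, standing 7 mm out; 0.007 = fully home. It moves straight down against about 2 N of friction and stays where it is left. The tripped one.
- breaker_b_button (a joint): Travel of that breaker's button in m: 0 = tripped, standing 7 mm out; 0.007 = fully home. It moves straight down against about 2 N of friction and stays where it is left. Home at the start.
- breaker_c_button (a joint): Travel of that breaker's button in m: 0 = tripped, standing 7 mm out; 0.007 = fully home. It moves straight down against about 2 N of friction and stays where it is left. Home at the start.
- seal_jar: Loose clear jar with black screw lid, 58 mm across, 56 mm high; origin under its centre. A bystander.
- tape_measure: Loose yellow and black tape measure, 34 x 79 x 57 mm; origin under its centre. A bystander.
- coil: Loose black valve coil, 30 x 36 x 46 mm; origin under its centre. A bystander.

How it is judged:
By the outcome, as a careful person would: the job done as asked, in the order asked, and still so for the second after the job is handed in, with the robot touching nothing.
It also fails if it takes over 53 s, if anything falls off the work surface, if the arm or the gripper's body presses on something with over 40 N, if the wrist force passes 120 N, or if a joint passes its speed limit or range.

## Robot

A 6-joint arm with a two-finger parallel gripper is mounted at the origin on a cart in front of the work surface, level with it; the furniture and walls round the work are solid. World frame = base frame: x ahead of the robot, y to its left, z up, the work surface at z = 0. Lengths are in m, angles in rad, forces in N, time in s.
With the tool pointing down it reaches from about 0.375 to 0.975 m from the base axis. Payload 3.8 kg.
Tool frame: the origin (TCP) lies at the very end of the fingers, on their centre line; the grasp point (between the pads) lies 19 mm behind it; z points along the fingers, y is the line along which they close (so a half turn about z gives the same grasp; the last joint's range is limited). The gripper opens to 88 mm and grips with 3 to 60 N. Pads are 18 mm wide; open, the fingers measure 123 mm over their backs; the gripper's body (75 mm by 187 mm) begins 45 mm behind the grasp point.
Start: joints at [1.139, 0.264, 1.604, -0, 1.274, -0.037], TCP at [0.26, 0.623, 0.239] pointing down, gripper open.
Joint ranges: [-2.63, 2.63], [-0.94, 2.18], [0.31, 2.57], [-1.31, 4.45], [0, 2.66], [-2.55, 2.55]. Speed limits (rad/s): [2.57, 2.57, 3.14, 3.14, 3.14, 3.14].

## Interface

Orientations are given as a 3x3 rotation matrix whose columns are the frame's x, y, z axes.
In Python, from rig import * gives the robot as it stands.
- The arm moves only by the tool send_rows, never from a script. Its argument "rows" is a list that holds one entry, the list of rows, each a list of 7 numbers: the opening, from 0 (shut) to 1 (fully open), then the shift along the world's x, y, z each as a share of 40 mm, from -1 to 1, then the turn, a rotation vector about the world's x, y, z each as a share of 6 degrees, from -1 to 1. In form: [[[jaw, tx, ty, tz, ax, ay, az], ...]]. A call has 1 to 10 rows; each row shifts and turns the commanded pose from where the row before left it; what a row does not reach is not made up. A row lasts 1/12 s, in which the tool goes at most 41.7 mm and 7.16 degrees, less where a joint would pass 70% of its speed; a pose out of reach is approached as far as the arm can. A call with a number of a shift or a turn outside -1 to 1 is refused whole. A call with a gripper value outside its range is refused whole. The fingers move at their own pace and stop on an object; "force" is the grip in N (left out, the last holds). Time passes only in rows, so rows that do not move let the fingers close. It gives the time, the measured TCP pose, the force, the opening and the grip force at its end, in the units of the state.
- state(): the state, without advancing time (a new reading comes with each control period).
- camera(name): name is "scene" or "side" or "wrist"; returns a dict with "img" (384x512x3 uint8, red, green, blue), "fovy" (degrees; the focal length in pixels is half the picture's height over the tangent of half this angle, whatever the lens; pixels are square), "cx", "cy" (the principal point, pixels), "k1" (the pictures are not rectified: a ray, as slopes to the right and down, at radius r is drawn at 1 + k1 r^2 times it, then the intrinsics apply), "R" (3x3) and "t" (3): a world point X has camera coordinates R X + t. Camera axes: x right, y down, z forward; pixel columns grow to the right and rows downward; lengths in m; the calibration is good to about 2 mm. A picture is of the moment at which its call begins. There is no depth.
- sign_off(): hands the job in; it is judged then, once.
The state is a dict: "t": time; "joint_pos": joint angles; "joint_velocities": joint speeds; "joint_efforts": joint torques, N m; "eef_pos": TCP position; "ee_rot": TCP orientation; "force": force on the tool from outside, world axes, zero at the start; "ft_torque": the same for the moment, N m; "grip_width": opening from 0.0 (shut) to 1.0 (fully open); "gripper_force": force on a finger pad.
Only numpy, scipy, OpenCV 4.12 (cv2) and the standard library are available. Lean on these libraries where they do the work, as an engineer would, in place of code of your own. Each camera call takes 0.05 s, during which the arm holds its last target. There are 200 camera calls.

## Working session

There is one attempt and no reset: what is moved stays moved. The work goes in short steps, Python scripts to look and compute and a tool call to move; the robot and the scene stay as the last step left them, time stands still between calls to the robot, and variables do not carry over. Pictures are saved under pics/ and viewed, at most 10 in all, crops included, and the job is handed in when it is done.

Besides the shell and the picture viewer there is one more tool, called after ">>>" as name(argument=value, ...), one argument or row to a line, values as JSON. send_rows: Moves the arm, as the interface text tells. Shift numbers are shares of 40 mm and turn numbers shares of 6 degrees, none past 1 either way. Its arguments: {"type":"object","properties":{"rows":{"type":"array","items":{"type":"array","items":{"type":"array","items":{"type":"number","minimum":-1,"maximum":1}}}},"force":{"type":"number"}},"required":["rows"]}

```bash
mkdir -p pics; cat > h.py <<'E'
from rig import *
import numpy as np, cv2
def K(c):
    f=c["img"].shape[0]/2/np.tan(np.radians(c["fovy"])/2)
    return np.array([[f,0,c["cx"]],[0,f,c["cy"]],[0,0,1]]),np.array([c["k1"],0,0,0.])
def ray(c,uv,z):
    k,d=K(c); p=cv2.undistortPoints(np.array(uv,float).reshape(-1,1,2),k,d).reshape(-1,2)
    R=np.array(c["R"]);t=np.array(c["t"]);o=-R.T@t
    D=np.c_[p,np.ones(len(p))]@R
    return o+D*((z-o[2])/D[:,2])[:,None]
def proj(c,X):
    k,d=K(c); return cv2.projectPoints(np.array(X,float).reshape(-1,1,3),cv2.Rodrigues(np.array(c["R"]))[0],np.array(c["t"],float),k,d)[0].reshape(-1,2)
def save(c,n): cv2.imwrite("pics/"+n+".png",c["img"][:,:,::-1])
E
python3 - <<'E'
from h import *
ims=[]
for n in("scene","side"):
    c=camera(n); c2={k:v for k,v in c.items()}; np.save(n+".npy",c2,allow_pickle=True); save(c,n+"0")
    print(n,c["fovy"],-np.array(c["R"]).T@c["t"])
print(state()["force"],state()["ee_rot"])
E
```

```text
scene 44.665459154787484 [-0.07486602 -0.41870178  0.87302155]
side 47.371164461473874 [0.2413649  0.58936033 0.53876893]
[ 1.04359703  0.10070308 -0.77765993] [[-9.23078778e-01  3.84610122e-01 -7.89639218e-04]
 [ 3.84610932e-01  9.23076936e-01 -1.84412554e-03]
 [ 1.96283984e-05 -2.00597703e-03 -9.99997988e-01]]
```

View pics/scene0.png

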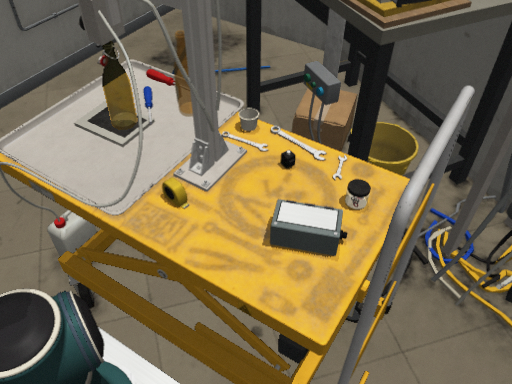

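View pics/side0.png

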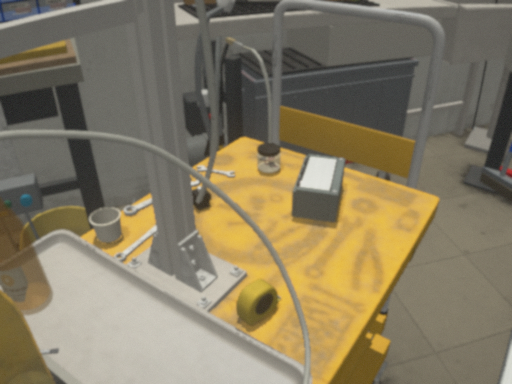

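The scene picture shows the box at about (307,225) with the white cover quad at (275-342, 203-232). The side picture shows its cover at (320,173), a post at scene (210,165), the jar at (358,193), the tape at (175,192) and the coil at (288,158).

```bash
python3 - <<'E'
from h import *
from scipy.optimize import least_squares
C={}
Q={}
for n,roi in(("scene",(268,195,350,240)),("side",(290,148,350,200))):
    c=C[n]=np.load(n+".npy",allow_pickle=True).item()
    x0,y0,x1,y1=roi
    sub=cv2.resize(c["img"][y0:y1,x0:x1],None,fx=4,fy=4,interpolation=cv2.INTER_CUBIC)
    m=((sub.min(2)>165)*255).astype(np.uint8)
    cs=max(cv2.findContours(m,0,2)[0],key=cv2.contourArea)
    for e in np.arange(.01,.2,.005):
        q=cv2.approxPolyDP(cs,e*cv2.arcLength(cs,True),True)
        if len(q)==4:break
    q=(q.reshape(-1,2)+.5)/4-.5+[x0,y0]; Q[n]=q
    w=ray(c,q,0.07); print(n,q.round(1).tolist(),w.round(4).tolist(), np.linalg.norm(np.roll(w,-1,0)-w,axis=1).round(4), w.mean(0))
c=C["scene"]
pts={"post base L":(176,178),"post base R":(245,150),"base near":(210,188),"postfoot":(205,160),"jar bottom":(357,207),"tape":(175,205),"coil":(288,166)}
for k,v in pts.items(): print(k,ray(c,[v],0)[0].round(3))
# fit cover rect 62x133 both views
def corners(p):
    x,y,a=p; R=np.array([[np.cos(a),-np.sin(a)],[np.sin(a),np.cos(a)]])
    L=np.array([[-27,-66.5],[-27,66.5],[35,66.5],[35,-66.5]])/1000
    return np.c_[L@R.T+[x,y],np.full(4,.07)]
def res(p):
    r=[]
    for n in C:
        P=proj(C[n],corners(p))
        for pt in P: 
            d=Q[n]-pt; r+=list(d[np.argmin((d**2).sum(1))])
    return r
w=ray(C["scene"],Q["scene"],.07).mean(0)
best=min((least_squares(res,[w[0],w[1],a],loss="soft_l1") for a in np.arange(-.8,.81,.2)),key=lambda s:s.cost)
print(best.x,np.degrees(best.x[2]),best.cost,np.round(best.fun,1))
E
```

```text
scene [[280.9, 203.1], [277.1, 220.1], [334.9, 228.6], [335.4, 209.9]] [[0.591, -0.07, 0.07], [0.5408, -0.0895, 0.07], [0.5892, -0.2111, 0.07], [0.6412, -0.1874, 0.07]] [0.0538 0.1309 0.0571 0.1276] [ 0.59054951 -0.13952068  0.07      ]
side [[310.4, 156.4], [299.9, 185.9], [328.4, 189.6], [335.6, 159.4]] [[0.64, -0.1916, 0.07], [0.597, -0.0697, 0.07], [0.5429, -0.0896, 0.07], [0.5865, -0.2113, 0.07]] [0.1292 0.0576 0.1293 0.057 ] [ 0.59158904 -0.14056347  0.07      ]
post base L [0.576 0.244 0.   ]
post base R [0.773 0.152 0.   ]
base near [0.595 0.145 0.   ]
postfoot [0.676 0.222 0.   ]
jar bottom [ 0.742 -0.209  0.   ]
tape [0.498 0.183 0.   ]
coil [0.781 0.015 0.   ]
[ 0.58786348 -0.14124362  0.3629235 ] 20.793984608248728 6.28555396932924 [-0.2 -1.2  0.7 -0.4 -0.   2.1 -2.   0.2 -0.4  0.3 -1.6 -0.8  0.8 -0.7
  1.8  0.4]
```

```bash
python3 - <<'E'
from h import *
S,D=[np.load(n+".npy",allow_pickle=True).item() for n in("scene","side")]
def dens(p,n=60):
    p=np.array(p,float);s=np.r_[0,np.cumsum(np.hypot(*np.diff(p,axis=0).T))]
    u=np.linspace(0,s[-1],n);return np.c_[np.interp(u,s,p[:,0]),np.interp(u,s,p[:,1])]
hs=dens([(100,15),(118,45),(137,90),(140,150),(125,200),(90,213),(50,207),(0,170)],16)
hd=dens([(0,132),(60,131),(100,135),(150,150),(200,180),(240,220),(270,260),(295,305),(308,345),(308,384)],300)
for p in hs:
    zs=np.arange(-.1,.85,.01); X=np.array([ray(S,[p],z)[0] for z in zs])
    ok=(X@np.array(D["R"]).T+D["t"])[:,2]>.05
    P=proj(D,X); d=np.linalg.norm(P[:,None]-hd,axis=2).min(1); d[~ok]=99
    i=np.argsort(d)[:2]; print(p.round(),[(X[j].round(2).tolist(),round(d[j],1)) for j in i])
print(proj(S,[[.26,.623,.239],[.35,.25,.25]]),proj(D,[[.35,.25,.25]]))
c=camera("wrist");save(c,"w0")
E
```

```text
[100.  15.] [([0.61, 0.45, 0.39], np.float64(3.7)), ([1.04, 0.99, 0.09], np.float64(11.5))]
[112.  34.] [([0.59, 0.39, 0.37], np.float64(0.4)), ([1.16, 1.09, -0.07], np.float64(14.4))]
[122.  54.] [([0.57, 0.35, 0.34], np.float64(6.1)), ([0.56, 0.33, 0.35], np.float64(9.9))]
[131.  75.] [([0.55, 0.31, 0.31], np.float64(1.9)), ([0.54, 0.3, 0.32], np.float64(14.7))]
[137.  96.] [([0.53, 0.27, 0.28], np.float64(7.2)), ([0.54, 0.28, 0.27], np.float64(8.5))]
[138. 118.] [([0.5, 0.26, 0.24], np.float64(5.7)), ([0.51, 0.27, 0.23], np.float64(8.4))]
[140. 141.] [([0.49, 0.25, 0.19], np.float64(3.8)), ([0.48, 0.24, 0.2], np.float64(9.0))]
[136. 162.] [([0.45, 0.24, 0.15], np.float64(0.3)), ([0.46, 0.25, 0.14], np.float64(11.5))]
[130. 184.] [([0.42, 0.24, 0.11], np.float64(4.7)), ([0.43, 0.25, 0.1], np.float64(5.3))]
[120. 202.] [([0.39, 0.26, 0.06], np.float64(0.8)), ([0.39, 0.25, 0.07], np.float64(7.3))]
[ 99. 210.] [([0.36, 0.3, 0.04], np.float64(11.6)), ([0.35, 0.29, 0.05], np.float64(13.9))]
[ 77. 211.] [([0.32, 0.32, 0.06], np.float64(43.3)), ([0.31, 0.31, 0.07], np.float64(44.2))]
[ 55. 208.] [([-0.06, -0.39, 0.84], np.float64(70.5)), ([0.28, 0.35, 0.09], np.float64(72.5))]
[ 36. 197.] [([-0.06, -0.38, 0.84], np.float64(63.2)), ([0.26, 0.37, 0.13], np.float64(88.6))]
[ 18. 183.] [([-0.06, -0.38, 0.84], np.float64(56.0)), ([-0.05, -0.37, 0.83], np.float64(89.1))]
[  0. 170.] [([-0.06, -0.38, 0.84], np.float64(48.2)), ([-0.05, -0.36, 0.83], np.float64(79.5))]
[[-54.3175666  120.40653067]
 [ 88.88829861 153.10393104]] [[360.5625281  246.92798449]]
```

View pics/w0.png

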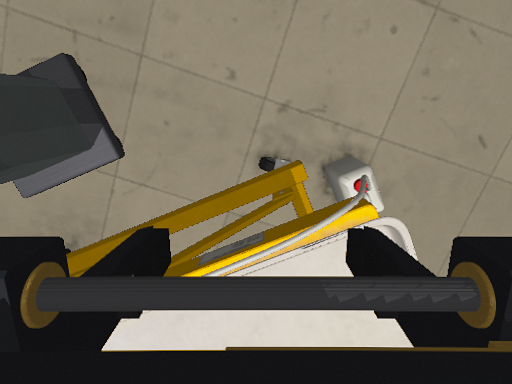

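The wrist picture shows the tray and table edge with the hose at (300,250). The hose triangulates to r ≥ 0.47 m, so I'll swing in at r ≈ 0.42 m and z ≈ 0.30 m.

>>> send_rows(
  rows=[
    [[0,-0.35,-0.84,0.22,0,0,0],[0,-0.35,-0.84,0.22,0,0,0],[0,-0.35,-0.84,0.22,0,0,0],[0,-0.35,-0.84,0.22,0,0,0],[0,-0.35,-0.84,0.22,0,0,0],[0,-0.35,-0.84,0.22,0,0,0],[0,-0.35,-0.84,0.22,0,0,0],[0,0.79,-0.59,0,0,0,-1],[0,0.79,-0.59,0,0,0,-1],[0,0.79,-0.59,0,0,0,-1]],
  ],
)

```text
t: 0.98
eef_pos: [0.2563, 0.3161, 0.3009]
ee_rot: [[-0.758, 0.653, 0.001], [0.653, 0.758, 0.002], [-0.0, 0.002, -1.0]]
force: [0.6, 1.3, 0.3]
grip_width: 0.267
gripper_force: 0.0
```

>>> send_rows(
  rows=[
    [[0,0.79,-0.59,0,0,0,-1],[0,0.79,-0.59,0,0,0,-1],[0,0.38,-0.92,0,0,0,-1],[0,0.38,-0.92,0,0,0,-1],[0,0.38,-0.92,0,0,0,-1],[0,0.38,-0.92,0,0,0,-1],[0,0.38,-0.92,0,0,0,-1],[0,0.38,-0.92,0,0,0,-1],[0,0.1,-0.9,0,0,0,-1],[0,0.1,-0.9,0,0,0,-1]],
  ],
)

```text
t: 1.82
eef_pos: [0.4188, -0.0249, 0.3001]
ee_rot: [[0.19, 0.982, -0.0], [0.982, -0.19, 0.0], [0.0, -0.0, -1.0]]
force: [0.0, -0.3, 0.5]
grip_width: 0.012
gripper_force: 0.0
```

>>> send_rows(
  rows=[
    [[0,0.1,-0.9,0,0,0,-1],[0,0.1,-0.9,0,0,0,-1],[0,0.1,-0.9,0,0,0,-1],[0,0,0,-0.5,0,0,-1],[0,0,0,-0.5,0,0,-1],[0,0,0,0,0,0,-1],[0,0,0,0,0,0,-1],[0,0,0,0,0,0,-1],[0,0,0,0,0,0,-1],[0,0,0,0,0,0,-1]],
  ],
)

```text
t: 2.65
eef_pos: [0.4305, -0.1309, 0.2599]
ee_rot: [[0.945, 0.327, -0.001], [0.327, -0.945, 0.0], [-0.001, -0.001, -1.0]]
force: [-0.7, 1.1, -0.2]
grip_width: 0.001
gripper_force: 0.0
```

```bash
python3 - <<'E'
from h import *
s=state();print(s["t"],s["eef_pos"],s["ee_rot"].round(3) if hasattr(s["ee_rot"],"round") else s["ee_rot"],s["joint_pos"],s["force"])
c=camera("wrist");np.save("w1.npy",c,allow_pickle=True);save(c,"w1")
print(proj(c,[[.572,-.1473,.07],[.621,-.1288,.0685],s["eef_pos"]]),-np.array(c["R"]).T@c["t"])
E
```

```text
2.65 [ 0.43048908 -0.13089403  0.25989607] [[ 0.945  0.327 -0.001]
 [ 0.327 -0.945  0.   ]
 [-0.001 -0.001 -1.   ]] [-3.50568782e-01 -1.86898513e-01  2.03199048e+00  3.36110059e-05
  1.29726275e+00  8.87335417e-01] [-0.71452951  1.06396291 -0.20237978]
[[321.42660201  40.26875526]
 [322.66167252 -21.45476087]
 [257.22303286 243.68667588]] [ 0.49283768 -0.11000782  0.40585288]
```

View pics/w1.png

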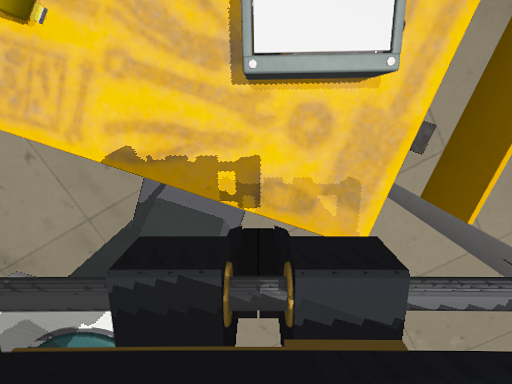

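The wrist picture shows the box with its cover's front corners at about (254,53) and (391,50). Next I'll refine the pose from those.

```bash
python3 - <<'E'
from h import *
c=np.load("w1.npy",allow_pickle=True).item()
sub=c["img"][0:100,235:410]; m=((sub.min(2)>200)*255).astype(np.uint8)
cs=max(cv2.findContours(m,0,2)[0],key=cv2.contourArea).reshape(-1,2)+[235,0]
b=max(cs[:,1]); print(cs.min(0),cs.max(0))
L=cs[cs[:,0]<260];Rr=cs[cs[:,0]>385]
q=[L[np.argmax(L[:,1]-L[:,0])],Rr[np.argmax(Rr.sum(1))]]
w=ray(c,np.array(q)+[[-.5,.5],[.5,.5]],.07); d=w[0]-w[1]; a=np.arctan2(-d[0],d[1]); print(q,w,np.linalg.norm(d),np.degrees(a))
u=np.array([np.cos(a),np.sin(a),0]); f=w.mean(0); print("press",f+.010*u,"hinge",f+.062*u)
E
```

```text
[253   0] [393  52]
[array([254,  51]), array([389,  49])] [[ 0.5411363  -0.08818252  0.07      ]
 [ 0.58569181 -0.21312607  0.07      ]] 0.13265023337304033 19.62649496430835
press [ 0.57283308 -0.14729542  0.07      ] hinge [ 0.621812   -0.12982929  0.07      ]
```

>>> send_rows(
  rows=[
    [[0,0.71,-0.08,-0.7,0,0,0.15],[0,0.71,-0.08,-0.7,0,0,0],[0,0.71,-0.08,-0.7,0,0,0],[0,0.71,-0.08,-0.7,0,0,0],[0,0.72,-0.08,-0.7,0,0,0],[0,0,0,-0.85,0,0,0],[0,0,0,0,0,0,0],[0,0,0,0,0,0,0]],
  ],
)

```text
t: 3.37
eef_pos: [0.5708, -0.1461, 0.0834]
ee_rot: [[0.937, 0.348, -0.007], [0.348, -0.937, 0.002], [-0.006, -0.004, -1.0]]
force: [-0.1, 0.3, 0.7]
grip_width: 0.005
gripper_force: 0.0
```

>>> send_rows(
  rows=[
    [[0,0,0,-0.25,0,0,0],[0,0,0,-0.15,0,0,0],[0,0,0,-0.1,0,0,0],[0,0,0,-0.05,0,0,0],[0,0,0,-0.03,0,0,0],[0,0,0,0,0,0,0]],
  ],
)

```text
t: 3.87
eef_pos: [0.5742, -0.1473, 0.0656]
ee_rot: [[0.938, 0.347, 0.003], [0.347, -0.938, -0.001], [0.002, 0.002, -1.0]]
force: [-1.2, 0.6, 7.1]
grip_width: 0.006
gripper_force: 3.2
```

>>> send_rows(
  rows=[
    [[0,0,0,0.2,0,0,0],[0,-0.3,-0.1,0.6,0,0,0],[0,-0.7,-0.25,0.6,0,0,0],[0,-0.7,-0.25,0.6,0,0,0],[0,-0.6,-0.2,0.6,0,0,0],[0,0,0,0.6,0,0,0],[0,0,0,0,0,0,0],[0,0,0,0,0,0,0],[0,0,0,0,0,0,0],[0,0,0,0,0,0,0]],
  ],
)

```text
t: 4.7
eef_pos: [0.4807, -0.1784, 0.1898]
ee_rot: [[0.938, 0.347, -0.002], [0.347, -0.938, 0.001], [-0.002, -0.002, -1.0]]
force: [0.4, 0.6, 0.3]
grip_width: 0.004
gripper_force: 0.0
```

>>> send_rows(
  rows=[
    [[0,0,0,0,0,0,0],[0,0,0,0,0,0,0],[0,0,0,0,0,0,0],[0,0,0,0,0,0,0],[0,0,0,0,0,0,0]],
  ],
)

```text
t: 5.12
eef_pos: [0.4812, -0.1788, 0.1906]
ee_rot: [[0.938, 0.347, -0.001], [0.347, -0.938, 0.0], [-0.001, -0.001, -1.0]]
force: [-0.5, 0.5, -0.3]
grip_width: 0.006
gripper_force: 0.0
```

```bash
python3 - <<'E'
from h import *
s=state();print(s["t"],s["eef_pos"])
c=camera("wrist");np.save("w2.npy",c,allow_pickle=True)
d=camera("scene");np.save("s2.npy",d,allow_pickle=True)
w=c["img"]; e=cv2.resize(d["img"][160:280,240:380],None,fx=2.05,fy=2.05,interpolation=cv2.INTER_CUBIC)
im=np.zeros((384,800,3),np.uint8); im[:,:512]=w; im[:e.shape[0],512:512+min(288,e.shape[1])]=e[:,:288]
cv2.imwrite("pics/w2.png",im[:,:,::-1])
h=np.array([.622,-.130,0]);u=np.array([.94,.342,0]);v=np.array([-.342,.94,0])
for y in(-.023,0,.023): print(y,proj(c,[h-.04*u+y*v+[0,0,z] for z in(.054,.061)]).round(1).tolist())
E
```

```text
5.1167 [ 0.48117809 -0.17881015  0.19064487]
-0.023 [[289.0, 53.1], [289.9, 51.7]]
0 [[261.2, 53.0], [261.2, 51.6]]
0.023 [[233.3, 52.9], [232.6, 51.4]]
```

View pics/w2.png

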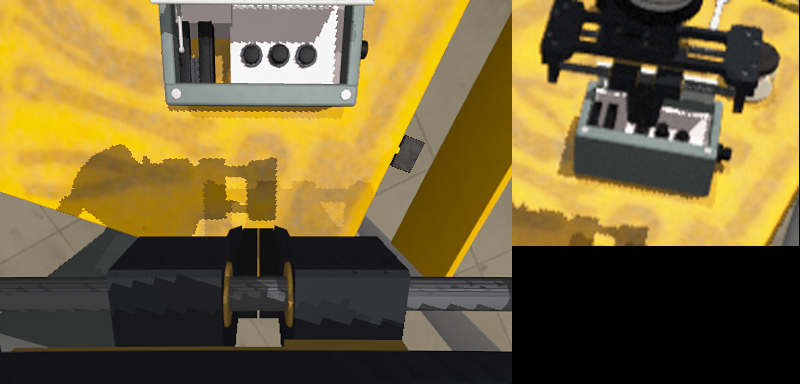

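The cover is open; the buttons are at (252,55), (279,55), (307,55) and the striker at (180,35). I need a zoom to find the tripped one.

```bash
python3 - <<'E'
import numpy as np,cv2
c=np.load("w2.npy",allow_pickle=True).item()["img"][20:80,225:335]
d=np.load("s2.npy",allow_pickle=True).item()["img"][205:245,270:345]
a=cv2.resize(c,(770,420),interpolation=cv2.INTER_CUBIC)
b=cv2.resize(d,(330,176),interpolation=cv2.INTER_CUBIC)
im=np.zeros((600,770,3),np.uint8);im[:420]=a;im[420:596,:330]=b
cv2.imwrite("pics/z2.png",im[:,:,::-1])
E
```

```text
(no output)
```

View pics/z2.png

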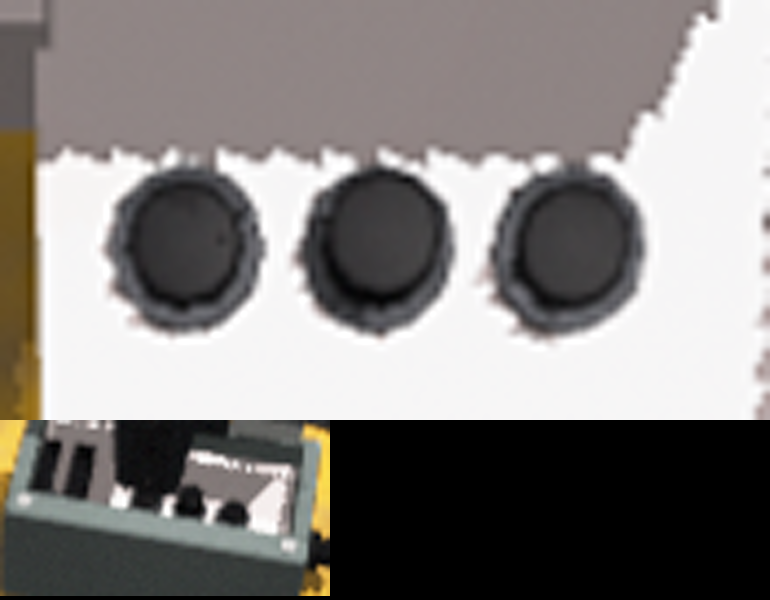

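The middle button stands highest: its cap is larger, offset most from its ring at full-image (279.7,52.6), and it is tall in the scene crop at (190,500). Next: its position, and where the striker ball hangs.

```bash
python3 - <<'E'
from h import *
c=np.load("w2.npy",allow_pickle=True).item()
h=np.array([.622,-.130,.0685]);u=np.array([.94,.342,0]);v=np.array([-.342,.94,0])
p=ray(c,[(279.7,52.6)],.061)[0];r=ray(c,[(279.1,55.4)],.047)[0]
for q in(p,r): print(q.round(4),(q-h)@u,(q-h)@v)
print([float(np.round((ray(c,[(x,y)],.047)[0]-h)@v,4)) for x,y in((251.7,55.7),(306.4,55.7))])
img=c["img"]; print([(y,int(175+img[y,175:190].sum(1).argmax())) for y in range(4,60,4)],[int(img[y,175:190].sum(1).max()) for y in range(4,60,4)])
for y in (40,44,48,52):
    o=-np.array(c["R"]).T@c["t"]; e=ray(c,[(181,y)],0)[0]-o; s=(.054-(o-h)@v)/(e@v); X=o+s*e; print(y,(X-h)@u,X[2])
E
```

```text
[ 0.5888 -0.1579  0.061 ] -0.040734351788565916 -0.014862597088747709
[ 0.5889 -0.1583  0.047 ] -0.040756008172112924 -0.015261851567168567
[0.008, -0.0384]
[(4, 181), (8, 181), (12, 176), (16, 179), (20, 179), (24, 180), (28, 180), (32, 180), (36, 180), (40, 181), (44, 181), (48, 181), (52, 181), (56, 188)] [330, 408, 531, 674, 675, 707, 750, 743, 693, 708, 757, 685, 354, 190]
40 -0.04020660594483984 0.10542978076334492
44 -0.04276682008196454 0.10610807047588172
48 -0.04532858723315831 0.10678564807030178
52 -0.047891909080920794 0.107462510546245
```

>>> send_rows(
  rows=[
    [[0,0.56,0.11,-0.55,0.34,-0.94,0],[0,0.56,0.11,-0.55,0.34,-0.94,0],[0,0.57,0.12,-0.55,0.34,-0.94,0],[0,0.57,0.12,-0.55,0.34,-0.94,0],[0,0.57,0.11,-0.55,0.34,-0.94,0],[0,0,0,0,0,0,0],[0,0,0,0,0,0,0],[0,0,0,0,0,0,0]],
  ],
)

```text
t: 5.88
eef_pos: [0.59, -0.1563, 0.0871]
ee_rot: [[0.822, 0.349, 0.45], [0.307, -0.937, 0.166], [0.48, 0.001, -0.877]]
force: [0.9, -0.2, -0.1]
grip_width: 0.005
gripper_force: 0.0
```

```bash
python3 - <<'E'
from h import *
s=state();p=np.array(s["eef_pos"]);R=np.array(s["ee_rot"]);h=np.array([.622,-.130,.0685]);u=np.array([.94,.342,0]);v=np.array([-.342,.94,0])
print(p,R.round(3),"tcp u,v",(p-h)@u,(p-h)@v); q=p-.009*R[:,0]; print("corner",(q-h)@u,(q-h)@v,q[2],s["force"])
c=camera("wrist");np.save("w3.npy",c,allow_pickle=True);save(c,"w3")
E
```

```text
[ 0.59004248 -0.15625828  0.08707777] [[ 0.822  0.349  0.45 ]
 [ 0.307 -0.937  0.166]
 [ 0.48   0.001 -0.877]] tcp u,v -0.03902039581444119 -0.01375331188677107
corner -0.04691876468900445 -0.013819617695160803 0.08275960371423617 [ 0.92720399 -0.15804127 -0.05315611]
```

View pics/w3.png

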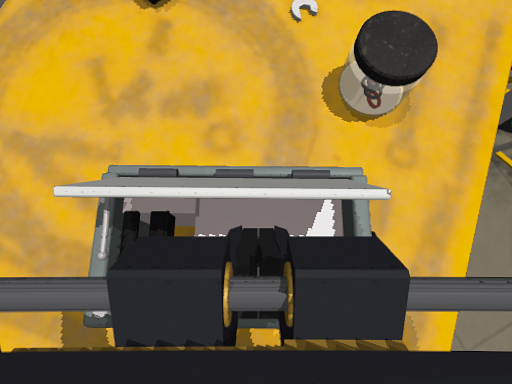

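The picture shows the fingers over the button row, the cover edge at row 190 clear of the gripper, and the striker at (104,232) clear. Pressing down.

>>> send_rows(
  rows=[
    [[0,0,0,-0.2,0,0,0],[0,0,0,-0.15,0,0,0],[0,0,0,-0.1,0,0,0],[0,0,0,-0.08,0,0,0],[0,0,0,0,0,0,0],[0,0,0,0,0,0,0]],
  ],
)

```text
t: 6.43
eef_pos: [0.5897, -0.1556, 0.0646]
ee_rot: [[0.822, 0.349, 0.451], [0.306, -0.937, 0.168], [0.481, 0.0, -0.877]]
force: [-0.2, 0.8, 0.1]
grip_width: 0.004
gripper_force: 0.0
```

```bash
cat > st.py <<'E'
from h import *
s=state();p=np.array(s["eef_pos"]);R=np.array(s["ee_rot"]);h=np.array([.622,-.130,.0685]);u=np.array([.94,.342,0]);v=np.array([-.342,.94,0])
print(s["t"],p.round(4),"tcp",(p-h)@u,(p-h)@v); q=p-.009*R[:,0]; print("corner",(q-h)@u,(q-h)@v,q[2],np.round(s["force"],1))
E
python3 st.py
```

```text
6.4333 [ 0.5897 -0.1556  0.0646] tcp -0.03911365356345899 -0.01298611995307643
corner -0.04700693738824883 -0.013045488268032056 0.060292135016441525 [-0.2  0.8  0.1]
```

Fell short of the button by about 5 mm; correct forward and press.

>>> send_rows(
  rows=[
    [[0,0,0,0.15,0,0,0],[0,0.13,0,0,0,0,0],[0,0,0,0,0,0,0],[0,0,0,-0.15,0,0,0],[0,0,0,-0.07,0,0,0],[0,0,0,-0.07,0,0,0],[0,0,0,-0.05,0,0,0],[0,0,0,0,0,0,0],[0,0,0,0,0,0,0]],
  ],
)

```text
t: 7.18
eef_pos: [0.5957, -0.156, 0.058]
ee_rot: [[0.821, 0.348, 0.452], [0.306, -0.937, 0.167], [0.482, 0.001, -0.876]]
force: [0.5, -0.6, 5.0]
grip_width: 0.004
gripper_force: 2.9
```

```bash
python3 st.py
```

```text
7.1833 [ 0.5957 -0.156   0.058 ] tcp -0.03365217503074654 -0.01546263838787806
corner -0.041538690606771414 -0.01552285956651307 0.05364044886436264 [ 0.5 -0.6  5. ]
```

>>> send_rows(
  rows=[
    [[0,0,0,-0.05,0,0,0],[0,0,0,-0.04,0,0,0],[0,0,0,0,0,0,0],[0,0,0,0,0,0,0]],
  ],
)

```text
t: 7.52
eef_pos: [0.5962, -0.156, 0.057]
ee_rot: [[0.819, 0.35, 0.454], [0.307, -0.937, 0.168], [0.484, 0.001, -0.875]]
force: [-13.9, 0.0, 24.6]
grip_width: 0.005
gripper_force: 12.7
```

```bash
python3 st.py
```

```text
7.5167 [ 0.5962 -0.156   0.057 ] tcp -0.03314118541802101 -0.015618463343216128
corner -0.04101728128731965 -0.01569155505927039 0.05260938542824553 [-13.9   0.   24.6]
```

>>> send_rows(
  rows=[
    [[0,0,0,0.4,0,0,0],[0,-0.1,0,0.4,0,0,0],[0,-0.57,-0.11,0.55,-0.34,0.94,0],[0,-0.57,-0.11,0.55,-0.34,0.94,0],[0,-0.57,-0.11,0.55,-0.34,0.94,0],[0,-0.57,-0.12,0.5,-0.34,0.94,0],[0,-0.57,-0.12,0.3,-0.3,0.83,0],[0,0,0,0,0,0,0],[0,0,0,0,0,0,0],[0,0,0,0,0,0,0]],
  ],
)

```text
t: 8.35
eef_pos: [0.4811, -0.1759, 0.1779]
ee_rot: [[0.937, 0.349, 0.008], [0.349, -0.937, 0.013], [0.012, -0.009, -1.0]]
force: [-0.4, 0.3, -0.6]
grip_width: 0.003
gripper_force: 0.0
```

```bash
python3 - <<'E'
from h import *
c=camera("wrist");np.save("w4.npy",c,allow_pickle=True)
h=np.array([.622,-.130,0]);u=np.array([.94,.342,0]);v=np.array([-.342,.94,0])
x,y=proj(c,[h-.0407*u-.015*v+[0,0,.054]])[0].astype(int); print(x,y)
y0=max(0,y-35); cv2.imwrite("pics/z4.png",cv2.resize(c["img"][y0:y+30,x-55:x+55],None,fx=6,fy=6,interpolation=cv2.INTER_CUBIC)[:,:,::-1])
E
python3 st.py
```

```text
285 55
8.4 [ 0.4806 -0.176   0.1776] tcp -0.14859884947606997 0.0051441984205803214
corner -0.1576006148183241 0.0050757209673143 0.17750281078582844 [-0.2  0.   0.1]
```

View pics/z4.png

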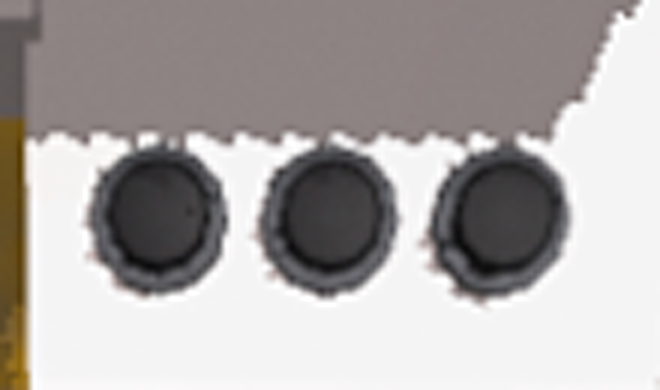

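All three buttons are now flush (caps centred in their rings). Next I go over the cover to its back.

>>> send_rows(
  rows=[
    [[0,0.65,0.21,0,0,0,0],[0,0.65,0.21,0,0,0,0],[0,0.65,0.22,0,0,0,0],[0,0.65,0.22,0,0,0,0],[0,0.65,0.22,0,0,0,0],[0,0.65,0.21,0,0,0,0],[0,0,0,0,0,0,0],[0,0,0,0,0,0,0]],
  ],
)

```text
t: 9.07
eef_pos: [0.6373, -0.1245, 0.1771]
ee_rot: [[0.937, 0.35, 0.005], [0.35, -0.937, 0.012], [0.009, -0.009, -1.0]]
force: [0.2, 0.6, 0.1]
grip_width: 0.01
gripper_force: 0.0
```

```bash
python3 st.py
```

```text
9.0667 [ 0.6373 -0.1245  0.1771] tcp 0.016286555348763356 -3.1970809613971907e-05
corner 0.00728471331676518 -0.00011033229272942754 0.17706396203409336 [0.2 0.6 0.1]
```

>>> send_rows(
  rows=[
    [[0,0,0,-0.8,0,0,0],[0,0,0,-0.8,0,0,0],[0,0,0,0,0,0,0],[0,-0.26,-0.1,0,0,0,0],[0,-0.26,-0.09,0,0,0,0],[0,-0.22,-0.08,-0.11,0,0,0],[0,-0.22,-0.08,-0.11,0,0,0],[0,-0.19,-0.07,-0.2,0,0,0],[0,-0.19,-0.07,-0.2,0,0,0],[0,0,0,0,0,0,0]],
  ],
)

```text
t: 9.9
eef_pos: [0.5809, -0.145, 0.0893]
ee_rot: [[0.937, 0.349, 0.004], [0.349, -0.937, 0.011], [0.008, -0.009, -1.0]]
force: [-0.6, 0.0, 1.1]
grip_width: 0.005
gripper_force: 0.3
```

```bash
python3 st.py
```

```text
9.9 [ 0.5809 -0.145   0.0893] tcp -0.04378688858698158 -6.860256747003145e-05
corner -0.05278892041694401 -0.0001335634960512136 0.08920683906688591 [-0.6  0.   1.1]
```

>>> send_rows(
  rows=[
    [[0,-0.09,-0.03,-0.2,0,0,0],[0,-0.07,-0.03,-0.2,0,0,0],[0,0,0,-0.1,0,0,0],[0,0,0,-0.1,0,0,0],[0,0,0,-0.08,0,0,0],[0,0,0,0,0,0,0],[0,0,0,0,0,0,0]],
  ],
)

```text
t: 10.48
eef_pos: [0.5778, -0.1472, 0.0657]
ee_rot: [[0.937, 0.35, 0.007], [0.35, -0.937, 0.01], [0.011, -0.007, -1.0]]
force: [-4.7, 1.1, 15.8]
grip_width: 0.003
gripper_force: 7.9
```

```bash
python3 st.py
```

```text
10.4833 [ 0.5778 -0.1472  0.0657] tcp -0.0474352413501501 -0.001050718636829227
corner -0.05643696544378267 -0.001126290498974716 0.06558830709251909 [-4.7  1.1 15.8]
```

>>> send_rows(
  rows=[
    [[0,0,0,0.2,0,0,0],[0,0,0,0.4,0,0,0],[0,-0.5,-0.18,0.6,0,0,0],[0,-0.5,-0.18,0.6,0,0,0],[0,-0.5,-0.18,0.6,0,0,0],[0,-0.5,-0.18,0.4,0,0,0],[0,-0.5,-0.18,0,0,0,0],[0,0,0,0,0,0,0],[0,0,0,0,0,0,0],[0,0,0,0,0,0,0]],
  ],
)

```text
t: 11.32
eef_pos: [0.4775, -0.1827, 0.1749]
ee_rot: [[0.937, 0.349, 0.007], [0.349, -0.937, 0.011], [0.01, -0.008, -1.0]]
force: [0.2, -0.3, 0.2]
grip_width: 0.005
gripper_force: 0.0
```

>>> send_rows(
  rows=[
    [[0,0,0,0,0,0,0],[0,0,0,0,0,0,0],[0,0,0,0,0,0,0],[0,0,0,0,0,0,0],[0,0,0,0,0,0,0],[0,0,0,0,0,0,0],[0,0,0,0,0,0,0],[0,0,0,0,0,0,0],[0,0,0,0,0,0,0],[0,0,0,0,0,0,0]],
  ],
)

```text
t: 12.15
eef_pos: [0.4774, -0.1831, 0.1758]
ee_rot: [[0.937, 0.349, 0.008], [0.349, -0.937, 0.01], [0.011, -0.007, -1.0]]
force: [-0.4, 0.6, 0.0]
grip_width: 0.002
gripper_force: 0.0
```

```bash
python3 - <<'E'
from h import *
c=camera("wrist");save(c,"w5")
E
python3 st.py
```

```text
12.2 [ 0.4774 -0.1831  0.1758] tcp -0.15403478541690782 -0.0004380503341988378
corner -0.16303650462719024 -0.0005078537282304788 0.17569657438097092 [ 0.6  0.8 -0.1]
```

View pics/w5.png

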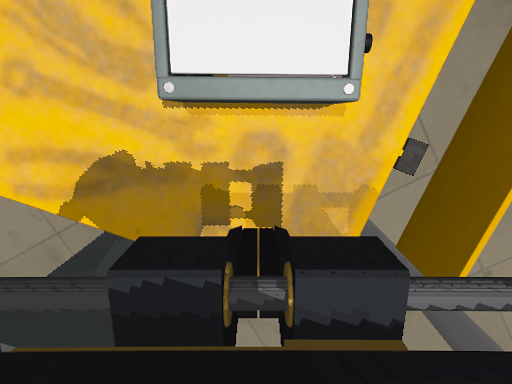

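The picture shows the cover shut flush, its front edge at row 74 between (170,74) and (352,76), 1.7 s after release. The robot is clear.

```bash
python3 -c "
from rig import *
print(sign_off())"
```

```text
the job is handed in; nothing more can be done
None
```

The job is handed in: the cover popped open, the tripped middle button was pushed home, and the cover was pushed shut and stayed flush after release at about 12 s, with the robot clear and the bystanders not approached.

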